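# Slide the packed gift chest home into the packing nest

## Task

Push the tall black gift chest with the coloured diamonds across the bench into the yellow packing nest, until its far face sits flush and square against the nest's stop plate between the two side cheeks. It is packed heavy and stands on a narrow base, so push it low down: it must slide upright all the way, never rocking onto an edge and never lifted. Leave the nest and all the other things on the bench undisturbed, and finish clear of everything.

Things in the scene. Friction and masses are not known exactly. Their poses are not given: they have to be found in the camera images.
- chest: Loose black box with coloured diamonds, standing on edge: 64 mm (its x) by 150 (y) by 105 tall, 0.7 to 1 kg, weight central. Origin: centre of its underside. Large faces at x = -32 mm (robot side) and +32 (nest side), end faces at y = +-75. Friction on the bench about 0.5 to 0.7. Pushed on a large face up to 35 mm above the bench it slides; at two thirds height or above it tips.
- nest: Yellow fixture fixed to the bench, mouth towards the robot. Origin: on the bench, middle of the stop plate's inner face; x points into the plate, y along it. Plate 200 mm long, 60 high. Side cheeks 22 high, inner faces at y = +-92 for 50 mm from the plate, then flaring out to +-115 at the lips, 80 mm from the plate. Chest home: its origin at x = -32, y within +-17, axes parallel to the nest's.
- bobbin_white: Bystander: empty white plastic bobbin, 52 mm diameter, 62 mm tall, standing beside the nest. Origin: centre of its underside.
- bead_jar: Bystander: amber jar with red cap, 60 mm diameter, 75 mm tall, standing beside the nest, on the other side from the white bobbin. Origin: centre of its underside.
- bobbin_orange: Bystander: empty orange plastic bobbin, 52 mm diameter, 62 mm tall. Origin: centre of its underside.
- glue: Bystander: white glue bottle with orange cap, 44 mm diameter, 130 mm tall. Origin: centre of its underside.
- mug: Bystander: blue mug, 76 mm diameter, 85 mm tall, handle at its +y. Origin: centre of its underside.
- stamp: Bystander: wooden hand stamp, foot 45 by 30 mm, 60 mm tall. Origin: centre of its underside.
- scissors: Bystander: scissors with black handles lying flat, about 180 mm long along its x (blades to +x), 10 mm high. Origin: under the pivot.

How it is judged (in metres and radians):
At the end, for the whole second after the job is handed in: The chest stands upright (within 2 degrees) and at rest on the bench between the nest's cheeks (within 22 mm of its middle), its face against the stop plate (within 6 mm), square to it (within 3.4 degrees) (x of chest in the frame of nest between -0.038 and -0.026 m and y of chest in the frame of nest between -0.022 and 0.022 m and angle between the x axis of chest and the x axis of nest, either way round below 0.06 rad and angle between chest's own z axis and vertical below 0.04 rad and height (world z) of chest below 0.004 m and linear speed of chest below 0.01 m/s); the robot touches nothing.
It fails at once if the chest rocks onto an edge or tips (more than 8.5 degrees from upright) (angle between chest's own z axis and vertical above 0.15 rad).
It fails at once if the chest is lifted off the bench (height (world z) of chest above 0.008 m).
It fails at once if a bystander is moved more than 20 mm (distance of any of bobbin_white, bead_jar, bobbin_orange, glue, mug, stamp, scissors from where it was at the start of the episode above 0.02 m).
It fails at once if the nest is struck or leaned on hard by the robot (over 30 N) (contact force between any of the arm, the fingers and nest above 30 N).
It also fails if it takes over 64 s, if anything falls off the work surface, if the arm or the gripper's body presses on something with over 40 N, if the wrist force passes 120 N, or if a joint passes its speed limit or range.

## Robot

A 7-joint arm with a two-finger parallel gripper is mounted at the origin on the work surface. World frame = base frame: x ahead of the robot, y to its left, z up, the work surface at z = 0. Lengths are in m, angles in degrees, forces in N, time in s.
With the tool pointing down it reaches from about 0.425 to 1.025 m from the base axis. Payload 9.4 kg.
Tool frame: the origin (TCP) lies midway between the tips of the shut fingers; the grasp point (between the pads) lies 19 mm behind it; z points along the fingers, x is the direction in which the jaws open and shut, and the axes are right-handed (so a half turn about z gives the same grasp; the last joint's range is limited). The gripper opens to 93 mm and grips with 3 to 60 N. Pads are 15 mm wide; open, the fingers measure 128 mm over their backs; the gripper's body (75 mm by 188 mm) begins 65 mm behind the grasp point.
Start: joints at [66.308, 34.337, -0.143, 91.639, 0.103, 54.024, -4.572], TCP at [0.24, -0.684, 0.219] pointing down, gripper open.
Joint ranges: [-147.43, 147.43], [-19.82, 112.94], [-74.19, 73.91], [6.32, 146.72], [-59.91, 239.91], [6.04, 106.73], [-150.56, 150.56]. Speed limits (degrees/s): [127.2, 127.2, 172.46, 172.46, 180, 180, 180].

## Interface

Orientations are given as a 3x3 rotation matrix whose columns are the frame's x, y, z axes.
In Python, from station import manip, cams, order gives the robot as it stands. The module is installed in compiled form; this text tells all that it offers.
- The arm moves only by the tool drive_tool, never from a script. Its argument "commands" is a list that holds one entry, the list of rows, each a list of 6 numbers: the shift along the tool's x, y, z in m, then the turn, a rotation vector about the tool's x, y, z in rad. In form: [[[dx, dy, dz, rx, ry, rz], ...]]. A call has 1 to 10 rows; each row is the pose to reach, as a shift and turn from the pose commanded when the call began, along the tool's axes at that moment; what a row does not reach only later rows make up. A row lasts 1/10 s, in which the tool goes at most 50 mm and 8.59 degrees, less where a joint would pass 70% of its speed; a pose out of reach is approached as far as the arm can. A call with a gripper value outside its range is refused whole. "fingers" is the closure, from -1 (fully open) to 1 (shut), set as the call begins (left out, the last holds). The fingers move at their own pace and stop on an object; the grip force is fixed at half the most. Time passes only in rows, so rows that repeat a pose let the fingers close. It gives the time, the measured TCP pose, the force and the opening at its end, in the units of the state.
- manip.observe(): the state, without advancing time (a new reading comes with each control period).
- cams.grab_frame(name): name is "side" or "top" or "wrist"; returns the picture (400x640x3 uint8, red, green, blue); there is no depth.
- cams.camera_params(name): a dict with "intrinsics" (3x3 intrinsics, pixels), "world_from_camera" (4x4, takes a point from camera to world coordinates). Camera axes: x right, y up, looking along -z (the intrinsics and any distortion apply to the point x, -y, -z); pixel columns grow to the right and rows downward; lengths in m; the calibration is good to about 2 mm. A picture is of the moment at which its call begins: read the wrist's pose just before it. camera_params takes no time and is no camera call; for the wrist camera it gives the pose at the moment of the call.
- order.close_job(): hands the job in, once; it reports no verdict.
The state is a dict: "t": time; "joint_pos": joint angles; "joint_vel": joint speeds; "joint_efforts": joint torques, N m; "eef_pos": TCP position; "ee_rot": TCP orientation; "wrist_force": force on the tool from outside, world axes, zero at the start; "wrist_torque": the same for the moment, N m; "gripper_width": finger opening in m.
Only numpy, scipy, OpenCV 4.12 (cv2) and the standard library are available. Lean on these libraries where they do the work, as an engineer would, in place of code of your own. Each camera call takes 0.05 s, during which the arm holds its last target. There are 200 camera calls.

## Working session

There is one attempt and no reset: what is moved stays moved. The work goes in short steps, Python scripts to look and compute and a tool call to move; the robot and the scene stay as the last step left them, time stands still between calls to the robot, and variables do not carry over. Pictures are saved under pics/ and viewed, about 8 in all and at most 12, crops included, and the job is handed in when it is done.

Besides the shell and the picture viewer there is one more tool, called after "Request:" as a command line: name --argument value ..., lists and objects as JSON in quotes. drive_tool: Moves the arm, as the interface text tells. Its arguments: {"type":"object","properties":{"commands":{"type":"array"},"fingers":{"type":"number"}},"required":["commands"]}

```bash
mkdir -p pics; python3 - <<'E'
from station import manip,cams
import cv2,numpy as np
np.set_printoptions(precision=4,suppress=True)
for n in("top","side"):
    cv2.imwrite(f"pics/{n}0.png",cams.grab_frame(n)[:,:,::-1]); p=cams.camera_params(n); print(n,p["intrinsics"],p["world_from_camera"],[k for k in p])
s=manip.observe();print(s["t"],s["eef_pos"],s["ee_rot"],s["gripper_width"],s["wrist_force"])
E
```

```text
top [[453.9636   0.     310.1713]
 [  0.     453.9636 195.7391]
 [  0.       0.       1.    ]] [[-0.0103  0.9832 -0.1821  0.3064]
 [-0.9999 -0.0109 -0.002  -0.0323]
 [-0.004   0.1821  0.9833  1.4872]
 [ 0.      0.      0.      1.    ]] ['intrinsics', 'world_from_camera']
side [[421.268    0.     311.0369]
 [  0.     421.268  197.1848]
 [  0.       0.       1.    ]] [[-0.9444  0.2343 -0.2307  0.2554]
 [-0.3288 -0.6634  0.6722  0.7961]
 [ 0.0044  0.7106  0.7035  0.8978]
 [ 0.      0.      0.      1.    ]] ['intrinsics', 'world_from_camera']
0.1 [ 0.2394 -0.6839  0.2179] [[ 0.3305 -0.9438 -0.0006]
 [-0.9438 -0.3305  0.0013]
 [-0.0014  0.0001 -1.    ]] 0.09276308219837233 [ 0.2627 -0.4226 -0.3214]
```

View pics/top0.png

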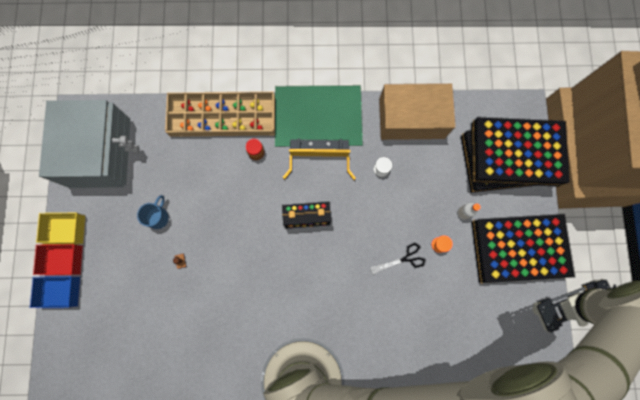

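View pics/side0.png

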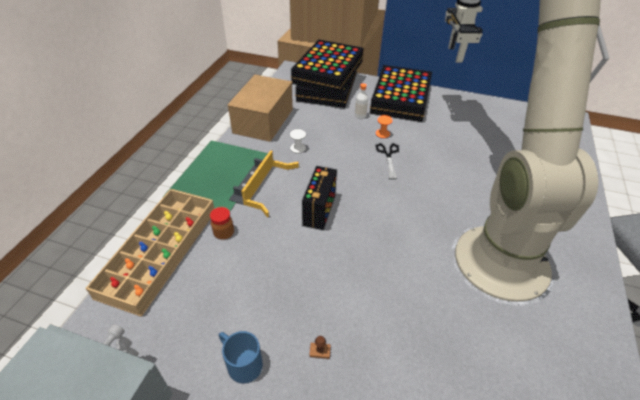

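The top view shows the chest near (306,215) and the nest near (320,150), mouth towards the robot. The white bobbin is at (383,167) and the jar at (255,150). The scissors (400,260) and the orange bobbin (443,245) are to the right. The side view agrees. Next I'll enlarge the chest and nest and project the points.

```bash
cat > h.py <<'E'
import numpy as np,cv2
from station import manip,cams
np.set_printoptions(precision=4,suppress=True)
def ray(n,uv,z,P=None):
    p=P or cams.camera_params(n);K,T=p["intrinsics"],p["world_from_camera"]
    uv=np.atleast_2d(np.array(uv,float));d=np.c_[uv,np.ones(len(uv))]@np.linalg.inv(K).T
    d=(d*[1,-1,-1])@T[:3,:3].T;o=T[:3,3]
    return o+d*((z-o[2])/d[:,2])[:,None]
def proj(n,X):
    p=cams.camera_params(n);K,T=p["intrinsics"],p["world_from_camera"]
    c=(np.atleast_2d(X)-T[:3,3])@T[:3,:3]*[1,-1,-1];q=c@K.T;return q[:,:2]/q[:,2:]
E
python3 - <<'E'
from h import *
a=cv2.imread("pics/top0.png");c=a[130:240,240:400];cv2.imwrite("pics/c1.png",cv2.resize(c,None,fx=5,fy=5,interpolation=cv2.INTER_CUBIC))
h=cv2.cvtColor(a,cv2.COLOR_BGR2HSV)
m=cv2.inRange(h,(15,130,120),(32,255,255));m[:130]=0;m[185:]=0;m[:,:270]=0;m[:,365:]=0
y,x=np.nonzero(m);print("nest px",x.min(),x.max(),y.min(),y.max(),len(x))
b=(h[:,:,2]<75).astype(np.uint8)*255;b[:195]=0;b[240:]=0;b[:,:270]=0;b[:,340:]=0
b=cv2.morphologyEx(b,cv2.MORPH_CLOSE,np.ones((9,9)));cs,_=cv2.findContours(b,0,2);k=max(cs,key=cv2.contourArea)
print("chest",cv2.minAreaRect(k),cv2.boundingRect(k));print(cv2.approxPolyDP(k,2,True)[:,0].tolist())
for n,uv,z in[("wb",(383,167),.03),("jar",(255,150),.04),("sciss",(400,260),0),("ob",(443,245),.03),("chest",(306,209),.105)]:print(n,ray("top",uv,z))
E
```

```text
nest px 283 354 149 179 364
chest ((306.4058837890625, 215.2292022705078), (23.638940811157227, 47.240943908691406), 85.76361083984375) (283, 202, 48, 27)
[[328, 202], [283, 206], [285, 227], [329, 225]]
wb [[ 0.6701 -0.2707  0.03  ]]
jar [[0.7302 0.1514 0.04  ]]
sciss [[ 0.3666 -0.3185  0.    ]]
ob [[ 0.4115 -0.4522  0.03  ]]
chest [[ 0.521  -0.0162  0.105 ]]
```

View pics/c1.png

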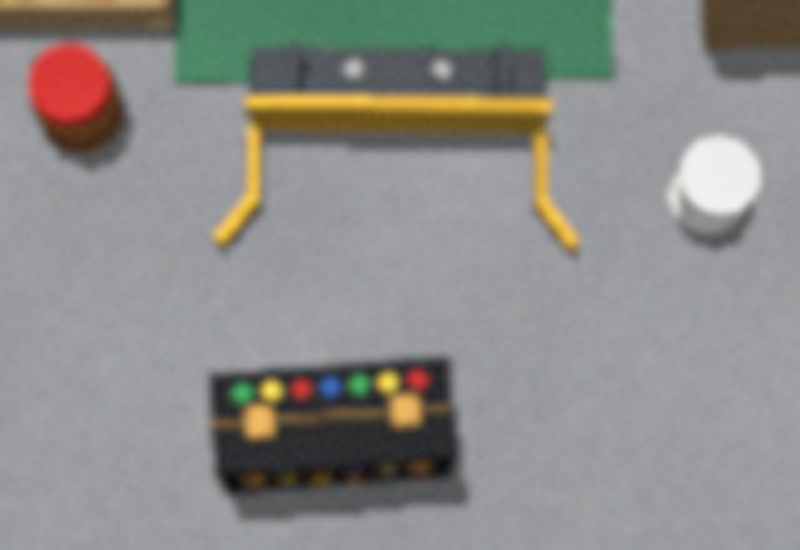

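The crop shows the chest top face with corners near (210,375), (450,359), (457,464) and (218,480). The plate's inner top edge runs from (247,109) to (550,113), and the lips are at (218,240) and (575,245).

```bash
python3 - <<'E'
from h import *
f=lambda L:(np.array(L,float)+.5)/5-.5+[240,130]
c=ray("top",f([(210,375),(450,359),(457,464),(218,480)]),.105);print("chest",c,c.mean(0),[np.linalg.norm(c[i]-c[(i+1)%4]) for i in range(4)])
d=c[0]-c[1];print("chest yaw deg",np.degrees(np.arctan2(-d[0],d[1])))
n=ray("top",f([(247,109),(550,113)]),.06);d=n[0]-n[1];print("plate",n,n.mean(0),np.linalg.norm(d),np.degrees(np.arctan2(-d[0],d[1])))
n=ray("top",f([(258,130),(535,136)]),0);d=n[0]-n[1];print("plate base",n,n.mean(0),np.degrees(np.arctan2(-d[0],d[1])))
l=ray("top",f([(218,240),(575,245)]),.022);d=l[0]-l[1];print("lips",l,l.mean(0),np.linalg.norm(d),np.degrees(np.arctan2(-d[0],d[1])))
# subpixel yellow plate line & cheeks from the image
a=cv2.imread("pics/top0.png");h=cv2.cvtColor(a,cv2.COLOR_BGR2HSV)
m=cv2.inRange(h,(15,110,90),(32,255,255));pts=[]
for u in range(294,348):
    v=[v for v in range(140,165) if m[v,u]]
    if v: pts.append((u,np.mean(v)))
p=np.array(pts);k=np.polyfit(p[:,0],p[:,1],1);q=ray("top",[(294,np.polyval(k,294)),(347,np.polyval(k,347))],.05);d=q[0]-q[1];print("plate line",k,q,np.degrees(np.arctan2(-d[0],d[1])))
s=cv2.imread("pics/side0.png")[130:240,200:360];cv2.imwrite("pics/c2.png",cv2.resize(s,None,fx=5,fy=5,interpolation=cv2.INTER_CUBIC))
E
```

```text
chest [[ 0.5356  0.059   0.105 ]
 [ 0.544  -0.0893  0.105 ]
 [ 0.4787 -0.0924  0.105 ]
 [ 0.4704  0.054   0.105 ]] [ 0.5072 -0.0172  0.105 ] [np.float64(0.14851908686490461), np.float64(0.06536982833005504), np.float64(0.1466485652069238), np.float64(0.06536408754220814)]
chest yaw deg 3.238328371360063
plate [[ 0.7184  0.038   0.06  ]
 [ 0.7134 -0.1592  0.06  ]] [ 0.7159 -0.0606  0.06  ] 0.19727432304832077 -1.439642786520032
plate base [[ 0.7209  0.0336  0.    ]
 [ 0.7145 -0.1539  0.    ]] [ 0.7177 -0.0602  0.    ] -1.9367769778577648
lips [[ 0.6398  0.0593  0.022 ]
 [ 0.6338 -0.1767  0.022 ]] [ 0.6368 -0.0587  0.022 ] 0.23604554156934449 -1.4644370896639192
plate line [  0.0154 147.1634] [[ 0.72    0.0221  0.05  ]
 [ 0.7153 -0.1515  0.05  ]] -1.5720398817756236
```

View pics/c2.png

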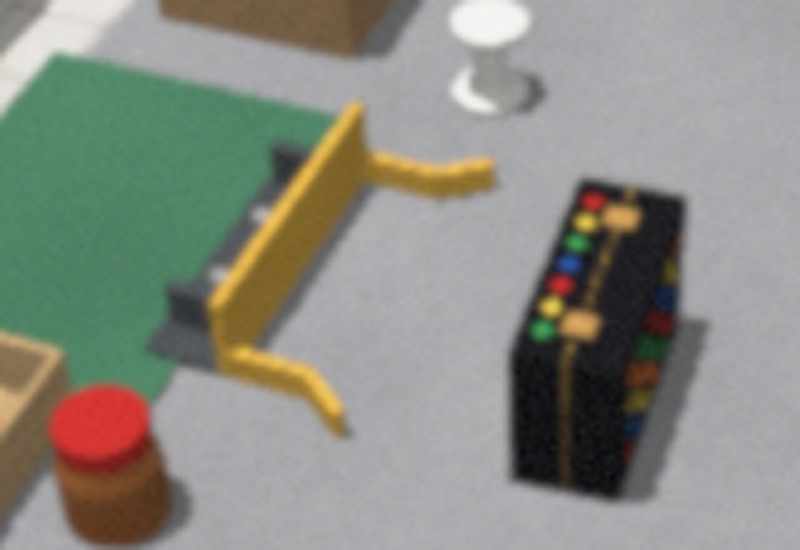

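Chest: origin (0.507, -0.017), yaw +3.2°. Nest: origin (0.717, -0.060), yaw -1.6°. The sizes measured match the ones given to within 3 mm. The plan is to push diagonally with two half-open fingers at about 25 mm height. The tool will be tilted so that only the fingertips touch and the body stays off the chest.

```bash
cat >> h.py <<'E'
from scipy.spatial.transform import Rotation as Ro
def toolR(yaw,tilt):  # tool x = -y of yawed frame, z down, tips leaning ahead by tilt
    R0=np.array([[0,-1,0],[-1,0,0],[0,0,-1.]])
    return (Ro.from_euler('z',yaw,degrees=True)*Ro.from_matrix(R0)*Ro.from_euler('x',tilt,degrees=True)).as_matrix()
def delta(p,R,p0=None,R0=None):
    s=manip.observe();p0=np.array(s["eef_pos"]) if p0 is None else np.array(p0);R0=np.array(s["ee_rot"]) if R0 is None else R0
    return np.r_[R0.T@(np.array(p)-p0),Ro.from_matrix(R0.T@R).as_rotvec()]
E
python3 - <<'E'
from h import *
R=toolR(3.2,15);print(R);s=manip.observe();print(delta([.43,-.0215,.2],R))
E
```

```text
[[ 0.0558 -0.9644  0.2584]
 [-0.9984 -0.0539  0.0144]
 [ 0.     -0.2588 -0.9659]]
[-0.5621 -0.3988  0.0186  0.2604  0.0382  0.2792]
```

Request:
drive_tool --commands '[[[-0.562, -0.399, 0.019, 0.26, 0.038, 0.279], [-0.562, -0.399, 0.019, 0.26, 0.038, 0.279], [-0.562, -0.399, 0.019, 0.26, 0.038, 0.279], [-0.562, -0.399, 0.019, 0.26, 0.038, 0.279], [-0.562, -0.399, 0.019, 0.26, 0.038, 0.279], [-0.562, -0.399, 0.019, 0.26, 0.038, 0.279], [-0.562, -0.399, 0.019, 0.26, 0.038, 0.279], [-0.562, -0.399, 0.019, 0.26, 0.038, 0.279], [-0.562, -0.399, 0.019, 0.26, 0.038, 0.279], [-0.562, -0.399, 0.019, 0.26, 0.038, 0.279]]]' --fingers -0.5

```text
t: 1.1
eef_pos: [0.378, -0.2023, 0.2049]
ee_rot: [[0.055, -0.964, 0.259], [-0.998, -0.054, 0.013], [0.001, -0.259, -0.966]]
wrist_force: [1.1, 0.1, 0.4]
gripper_width: 0.0698
```

```bash
python3 - <<'E'
from h import *
s=manip.observe();print(s["t"],s["eef_pos"],s["ee_rot"],s["joint_pos"],s["gripper_width"]);print(delta([.43,-.0215,.2],toolR(3.2,15)))
E
```

```text
1.1 [ 0.378  -0.2023  0.2049] [[ 0.0551 -0.9643  0.2591]
 [-0.9985 -0.0536  0.0131]
 [ 0.0012 -0.2594 -0.9658]] [ 33.8999  12.0765  -9.0391 138.0409 -17.3969  17.4826 -45.5157] 0.06979287860033052
[-0.1777 -0.0586  0.0206 -0.0006 -0.0013 -0.0003]
```

Request:
drive_tool --commands '[[[-0.178, -0.058, 0.02, 0, 0, 0], [-0.178, -0.058, 0.02, 0, 0, 0], [-0.178, -0.058, 0.02, 0, 0, 0], [-0.178, -0.058, 0.02, 0, 0, 0], [-0.178, -0.058, 0.02, 0, 0, 0], [-0.178, -0.058, 0.02, 0, 0, 0], [-0.178, -0.058, 0.02, 0, 0, 0]]]'

```text
t: 1.8
eef_pos: [0.429, -0.0215, 0.2001]
ee_rot: [[0.06, -0.964, 0.258], [-0.998, -0.058, 0.014], [0.001, -0.258, -0.966]]
wrist_force: [-0.4, -0.8, -0.1]
gripper_width: 0.0695
```

```bash
python3 - <<'E'
from h import *
s=manip.observe();print(s["t"],s["eef_pos"],s["joint_pos"],s["wrist_force"]);R=toolR(3.2,15);print(delta([.43,-.0215,.2],R));print(delta([.43,-.0215,.06],R));print(delta([.43,-.0215,.024],R))
E
```

```text
1.8 [ 0.429  -0.0215  0.2001] [ -9.9666  11.4413   5.8169 140.5731  -3.6268  13.1001 -87.5367] [-0.4138 -0.8388 -0.1153]
[ 0.0001 -0.0009  0.0004  0.0005 -0.0003  0.0045]
[-0.0001  0.0352  0.1356  0.0005 -0.0003  0.0045]
[-0.0002  0.0445  0.1704  0.0005 -0.0003  0.0045]
```

Request:
drive_tool --commands '[[[0, 0.018, 0.068, 0, 0, 0], [0, 0.035, 0.136, 0, 0, 0], [0, 0.035, 0.136, 0, 0, 0], [0, 0.0445, 0.17, 0, 0, 0], [0, 0.0445, 0.17, 0, 0, 0], [0, 0.0445, 0.17, 0, 0, 0]]]'

```text
t: 2.4
eef_pos: [0.4539, -0.0368, 0.107]
ee_rot: [[0.064, -0.977, 0.204], [-0.998, -0.061, 0.02], [-0.007, -0.205, -0.979]]
wrist_force: [-0.2, 0.7, -0.0]
gripper_width: 0.0698
```

```bash
python3 - <<'E'
from h import *
s=manip.observe();print(s["t"],s["eef_pos"],s["ee_rot"],s["joint_pos"],s["wrist_force"])
for n in("top","side"):
    a=cams.grab_frame(n)[:,:,::-1]
    cv2.imwrite(f"pics/{n}1.png",a)
t=cv2.imread("pics/top1.png")[130:260,240:400];u=cv2.imread("pics/side1.png")[130:260,260:420]
cv2.imwrite("pics/c3.png",cv2.resize(np.hstack([t,u]),None,fx=2.5,fy=2.5,interpolation=cv2.INTER_CUBIC))
E
```

```text
2.4 [ 0.4539 -0.0368  0.107 ] [[ 0.0638 -0.9769  0.2042]
 [-0.9979 -0.0609  0.0203]
 [-0.0074 -0.2051 -0.9787]] [   8.007    25.5957  -13.4679  140.1874   61.225     6.0987 -150.4997] [-0.1967  0.6573 -0.0298]
```

View pics/c3.png

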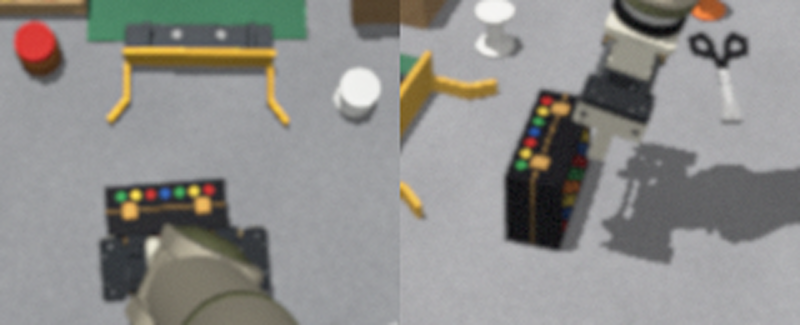

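The view shows the chest untouched, with the tool behind it. The arm has run into its joint 6 lower limit, because a 15° forward tilt this close to the base is too much. I'll fit a simple kinematic model to the poses I have and pick a tilt that can be reached.

```bash
cat >> h.py <<'E'
from scipy.optimize import least_squares
def fk(q,L):
    T=Ro.identity();p=np.array([0,0,L[0]])
    for i,(ax,v) in enumerate([('z',0),('y',(0,0,L[1])),('z',(L[4],0,0)),('y',(-L[4],0,L[2])),('z',0),('y',(L[5],0,L[3])),('z',0)]):
        T=T*Ro.from_euler(ax,q[i],degrees=True)
        if np.any(v): p=p+T.apply(v)
    return p,T
D=[([66.308,34.337,-.143,91.639,.103,54.024,-4.572],[.24,-.684,.219]),
([33.8999,12.0765,-9.0391,138.0409,-17.3969,17.4826,-45.5157],[.378,-.2023,.2049]),
([-9.9666,11.4413,5.8169,140.5731,-3.6268,13.1001,-87.5367],[.429,-.0215,.2001]),
([8.007,25.5957,-13.4679,140.1874,61.225,6.0987,-150.4997],[.4539,-.0368,.107])]
E
python3 - <<'E'
from h import *
best=None
for sg in (1,-1):
  Q=[(np.array(q)*([sg]+[1]*6),p) for q,p in D]
  for off in(0,90,-90,180):
    f=lambda L:np.concatenate([fk(np.r_[q[0]+off,q[1:]],L)[0]-p for q,p in Q])
    r=least_squares(f,[.3,.4,.4,.3,0,0])
    print(sg,off,r.cost,r.x,f(r.x)[-3:])
E
```

```text
1 0 0.1462813405678387 [ 2.3391 -0.6426 -0.3749  1.929   0.2121  0.1561] [-0.0985  0.1101  0.0732]
1 90 0.3733222709276153 [ 1.6894 -0.2757 -0.2668  1.4988 -0.2367 -0.2252] [-0.2716 -0.1874  0.1867]
1 -90 0.3426504000665575 [-1.5904 -0.0169  0.3127 -2.0727  0.3756  0.2942] [-0.2421 -0.1863 -0.0785]
1 180 0.14043991854670107 [-2.2401  0.35    0.4207 -2.503  -0.0732 -0.0871] [-0.0974  0.0806  0.035 ]
-1 0 0.013861310858917699 [-0.7926  0.4709  0.262  -0.7482  0.2208  0.0709] [ 0.0345 -0.0586 -0.0387]
-1 90 0.4859037822025538 [ 2.5399  0.3887  0.3129  2.46   -0.4965 -0.2008] [-0.3195 -0.1008  0.1787]
-1 -90 0.4579106792957942 [-2.441  -0.6813 -0.267  -3.0339  0.6354  0.2699] [-0.2908 -0.108  -0.0705]
-1 180 0.03246939866708574 [ 0.8915 -0.7636 -0.2162  0.1743 -0.0819 -0.0018] [ 0.0273 -0.0872  0.1469]
```

```bash
python3 - <<'E'
from h import *
import itertools
out=[]
for s in itertools.product((1,-1),repeat=3):
    S=np.array([s[0],1,s[1],1,s[2],1,1])
    f=lambda L:np.concatenate([fk(np.array(q)*S+np.r_[L[6],[0]*6],L)[0]-p for q,p in D])
    for o in(0,-137):
        r=least_squares(f,[.3,.4,.4,.3,0,0,o]);out.append((r.cost,s,r.x,np.abs(r.fun).max()))
out.sort(key=lambda a:a[0])
for o in out[:4]:print(*o)
E
```

```text
0.0003237169348985741 (-1, -1, -1) [ 0.1948  0.6254  0.4301  0.2417  0.0206  0.0059 -5.6494] 0.015244164938110014
0.0004641675912401645 (-1, -1, 1) [ 0.0479  0.5674  0.3837  0.084   0.0397 -0.0381 -4.8026] 0.021809362118633525
0.010193563578216299 (-1, -1, 1) [  -0.2515   -0.9068   -0.3692   -0.9785    0.1816    0.1748 -184.3703] 0.09988033036265186
0.010693218773726221 (-1, -1, -1) [  -0.1983   -0.9379   -0.3995   -0.9237    0.1421    0.0728 -187.6456] 0.10578234762961679
```

The kinematics explain the limit: near the base, a forward tilt needs the flipped wrist (j5 ≈ 180°). For that, j7 must start near +90°, so I'll go back up and turn the tool by half a turn, which is the same gripper.

```bash
python3 - <<'E'
from h import *
print(delta([.43,-.0215,.21],toolR(3.2,5)))
R1=toolR(3.2,5);R2=R1@Ro.from_euler('z',-90,degrees=True).as_matrix()
print(delta([.43,-.0215,.21],R2,[.43,-.0215,.21],R1))
E
```

```text
[-0.0172  0.0022 -0.1058 -0.1187  0.0088 -0.0004]
[ 0.      0.      0.      0.      0.     -1.5708]
```

Request:
drive_tool --commands '[[[-0.017, 0.002, -0.106, -0.119, 0.009, 0], [-0.017, 0.002, -0.106, -0.119, 0.009, 0], [-0.017, 0.002, -0.106, -0.119, 0.009, 0], [-0.017, 0.002, -0.106, -0.119, 0.009, 0], [-0.017, 0.002, -0.106, -0.119, 0.009, 0], [-0.017, 0.002, -0.106, -0.119, 0.009, 0]]]'

```text
t: 3.1
eef_pos: [0.429, -0.021, 0.2115]
ee_rot: [[0.057, -0.994, 0.089], [-0.998, -0.057, 0.003], [0.002, -0.089, -0.996]]
wrist_force: [-0.7, -0.9, -1.7]
gripper_width: 0.0694
```

```bash
python3 - <<'E'
from h import *
s=manip.observe();print(s["t"],s["eef_pos"],s["joint_pos"]);R=toolR(3.2,5);print(delta([.43,-.0215,.21],R))
E
```

```text
3.1 [ 0.429  -0.021   0.2115] [  34.3576   18.3528  -49.096   130.4914   26.3279   34.9505 -120.7905]
[ 0.0006 -0.0008  0.0016 -0.002  -0.002   0.0012]
```

Request:
drive_tool --commands '[[[0, 0, 0, 0, 0, -0.15], [0, 0, 0, 0, 0, -0.3], [0, 0, 0, 0, 0, -0.45], [0, 0, 0, 0, 0, -0.6], [0, 0, 0, 0, 0, -0.75], [0, 0, 0, 0, 0, -0.9], [0, 0, 0, 0, 0, -1.05], [0, 0, 0, 0, 0, -1.2], [0, 0, 0, 0, 0, -1.35], [0, 0, 0, 0, 0, -1.5]]]'

```text
t: 4.1
eef_pos: [0.4288, -0.0199, 0.2097]
ee_rot: [[0.996, -0.005, 0.086], [-0.005, -1.0, 0.005], [0.086, -0.006, -0.996]]
wrist_force: [0.3, 0.2, 1.2]
gripper_width: 0.0697
```

Request:
drive_tool --commands '[[[0, 0, 0, 0, 0, -0.15], [0, 0, 0, 0, 0, -0.3], [0, 0, 0, 0, 0, -0.45], [0, 0, 0, 0, 0, -0.6], [0, 0, 0, 0, 0, -0.75], [0, 0, 0, 0, 0, -0.9], [0, 0, 0, 0, 0, -1.05], [0, 0, 0, 0, 0, -1.2], [0, 0, 0, 0, 0, -1.35], [0, 0, 0, 0, 0, -1.5]]]'

```text
t: 5.1
eef_pos: [0.4288, -0.0198, 0.2098]
ee_rot: [[0.075, 0.994, 0.086], [0.997, -0.075, 0.005], [0.011, 0.085, -0.996]]
wrist_force: [0.5, -0.6, 0.3]
gripper_width: 0.0697
```

```bash
cat >> h.py <<'E'
def toolF(yaw,tilt): return toolR(yaw,tilt)@np.diag([-1,-1,1.])  # half-turned tool
E
python3 - <<'E'
from h import *
s=manip.observe();print(s["t"],s["eef_pos"],s["joint_pos"]);print(delta([.43,-.0215,.21],toolF(3.2,5)),delta([.425,-.0215,.21],toolF(3.2,20)))
E
```

```text
5.1 [ 0.4288 -0.0198  0.2098] [ 48.9917  27.7583 -73.2594 129.887   41.9778  44.5715  33.2066]
[-0.0016  0.0014 -0.0001 -0.0013  0.0001 -0.1312] [-0.002  -0.0036 -0.0006 -0.2627  0.0172 -0.1305]
```

Request:
drive_tool --commands '[[[-0.002, 0, 0, -0.18, 0.012, -0.13], [-0.002, 0, 0, -0.18, 0.012, -0.13], [-0.002, 0, 0, -0.18, 0.012, -0.13], [-0.002, 0, 0, -0.18, 0.012, -0.13], [-0.002, 0, 0, -0.18, 0.012, -0.13]]]'

```text
t: 5.6
eef_pos: [0.4302, -0.0212, 0.2111]
ee_rot: [[-0.048, 0.963, 0.264], [0.999, 0.045, 0.014], [0.002, 0.265, -0.964]]
wrist_force: [0.6, -0.0, -0.4]
gripper_width: 0.0698
```

```bash
python3 - <<'E'
from h import *
s=manip.observe();print(s["t"],s["eef_pos"],s["joint_pos"]);print(delta([.425,-.0215,.21],toolF(3.2,15)),delta([.428,-.0215,.12],toolF(3.2,15)))
E
```

```text
5.6 [ 0.4302 -0.0212  0.2111] [ 51.1254  22.179  -71.6412 136.8909  53.6117  30.9396  30.5295]
[-0.     -0.0053 -0.0003  0.0059  0.0005 -0.0084] [-0.0003 -0.0262  0.0873  0.0059  0.0005 -0.0084]
```

Request:
drive_tool --commands '[[[0, -0.008, 0.028, 0, 0, 0], [0, -0.016, 0.057, 0, 0, 0], [0, -0.026, 0.087, 0, 0, -0.008], [0, -0.026, 0.087, 0, 0, -0.008], [0, -0.026, 0.087, 0, 0, -0.008]]]'

```text
t: 6.1
eef_pos: [0.4275, -0.0206, 0.1199]
ee_rot: [[-0.058, 0.963, 0.263], [0.998, 0.056, 0.015], [-0.0, 0.263, -0.965]]
wrist_force: [0.0, 0.7, -0.5]
gripper_width: 0.0699
```

```bash
python3 - <<'E'
from h import *
s=manip.observe();print(s["t"],s["eef_pos"],s["joint_pos"]);print(delta([.428,-.0215,.12],toolF(3.2,15)),delta([.435,-.021,.024],toolF(3.2,15)))
E
```

```text
6.1 [ 0.4275 -0.0206  0.1199] [ 34.126   30.3221 -54.9552 143.8586  88.2535  27.0755  -4.2064]
[-0.001   0.0004  0.      0.0043 -0.0001  0.0021] [-0.0008 -0.0181  0.0945  0.0043 -0.0001  0.0021]
```

Request:
drive_tool --commands '[[[-0.001, -0.004, 0.02, 0, 0, 0], [-0.001, -0.008, 0.04, 0, 0, 0], [-0.001, -0.012, 0.06, 0, 0, 0], [-0.001, -0.015, 0.08, 0, 0, 0], [-0.001, -0.018, 0.0945, 0, 0, 0], [-0.001, -0.018, 0.0945, 0, 0, 0], [-0.001, -0.018, 0.0945, 0, 0, 0]]]'

```text
t: 6.8
eef_pos: [0.4347, -0.0215, 0.0243]
ee_rot: [[-0.055, 0.964, 0.262], [0.998, 0.052, 0.017], [0.003, 0.262, -0.965]]
wrist_force: [-0.7, 0.7, 1.1]
gripper_width: 0.0699
```

```bash
python3 - <<'E'
from h import *
s=manip.observe();print(s["t"],s["eef_pos"],s["ee_rot"],s["joint_pos"],s["wrist_force"]);p0=s["eef_pos"];R0=np.array(s["ee_rot"])
# rigid plan: chest pose -> tool pose (finger front 8 mm ahead of TCP)
rot=lambda a:Ro.from_euler('z',a,degrees=True).as_matrix()
A=np.array([.507,-.017,0]);B=np.array([.717,-.060,0])+rot(-1.6)@[-.032,0,0]
for k,(f,ti) in enumerate([(-.1,15),(0,15),(.25,18),(.5,22),(.75,26),(1,30)]):
    g=max(f,0);c=A+(B-A)*g;y=3.2-4.8*g
    t=c+rot(y)@[-.040+min(f,0)*.1,0,.024];print(f,t,delta(t,toolF(y,ti)))
cv2.imwrite("pics/side2.png",cv2.resize(cams.grab_frame("side")[130:260,260:420,::-1],None,fx=4,fy=4,interpolation=cv2.INTER_CUBIC))
E
```

```text
6.8 [ 0.4347 -0.0215  0.0243] [[-0.0552  0.9636  0.2617]
 [ 0.9985  0.0524  0.0174]
 [ 0.003   0.2623 -0.965 ]] [ 37.7295  55.5129 -69.9556 146.6152 103.0981  54.4109 -18.8701] [-0.6986  0.6678  1.0871]
-0.1 [ 0.4571 -0.0198  0.024 ] [ 0.0005  0.0216  0.0061  0.0036 -0.0028 -0.0014]
0 [ 0.4671 -0.0192  0.024 ] [ 0.0005  0.0313  0.0088  0.0036 -0.0028 -0.0014]
0.25 [ 0.5115 -0.0289  0.024 ] [-0.0116  0.0736  0.0202 -0.0488 -0.0087  0.0186]
0.5 [ 0.556  -0.0386  0.024 ] [-0.0238  0.116   0.0317 -0.1186 -0.016   0.0381]
0.75 [ 0.6005 -0.0483  0.024 ] [-0.0359  0.1583  0.0432 -0.1884 -0.0248  0.0572]
1 [ 0.645 -0.058  0.024] [-0.048   0.2007  0.0547 -0.2582 -0.0348  0.0758]
```

View pics/side2.png

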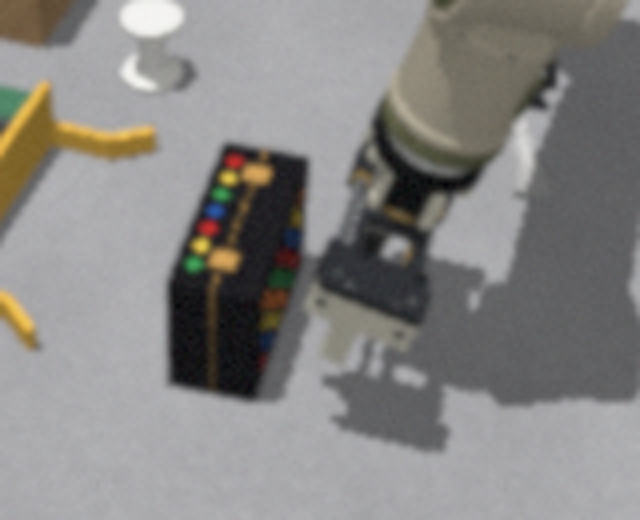

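The chest hasn't moved. The fingers are low, 30 mm behind it, and tilted so that only the tips lead. I'll start pushing slowly.

Request:
drive_tool --commands '[[[0, 0.01, 0.003, 0, 0, 0], [0, 0.018, 0.005, 0.002, -0.001, -0.001], [0, 0.024, 0.0067, 0.004, -0.003, -0.001], [0, 0.029, 0.0081, 0.004, -0.003, -0.001], [0, 0.033, 0.0092, 0.004, -0.003, -0.001], [-0.001, 0.037, 0.0103, 0, -0.003, 0.001], [-0.002, 0.041, 0.0114, -0.006, -0.004, 0.003], [-0.003, 0.045, 0.0125, -0.012, -0.005, 0.005], [-0.0045, 0.049, 0.0136, -0.018, -0.005, 0.007], [-0.006, 0.053, 0.0147, -0.023, -0.006, 0.009]]]'

```text
t: 7.85
eef_pos: [0.4884, -0.0239, 0.0241]
ee_rot: [[-0.05, 0.957, 0.285], [0.999, 0.048, 0.012], [-0.003, 0.285, -0.959]]
wrist_force: [-6.7, 2.9, 5.1]
gripper_width: 0.0699
```

```bash
cat >> h.py <<'E'
def plan(A,ya,B,yb,L,off=-.040,z=.024):
    rot=lambda a:Ro.from_euler('z',a,degrees=True).as_matrix();A=np.r_[A,0.];B=np.r_[B,0.]
    for g,ti in L:
        y=ya+(yb-ya)*g;t=A+(B-A)*g+rot(y)@[off,0,z];print(g,t,delta(t,toolF(y,ti)))
def show(n,box,f,k):
    a=cams.grab_frame(n)[:,:,::-1];x0,y0,x1,y1=box;cv2.imwrite(f"pics/{f}.png",cv2.resize(a[y0:y1,x0:x1],None,fx=k,fy=k,interpolation=cv2.INTER_CUBIC))
E
python3 - <<'E'
from h import *
s=manip.observe();print(s["t"],s["eef_pos"],s["joint_pos"],s["wrist_force"])
plan([.507,-.017],3.2,[.6841,-.0591],-1.6,[(.12,16.5),(.25,18),(.375,20),(.5,22),(.75,26),(1,30)])
E
```

```text
7.85 [ 0.4884 -0.0239  0.0241] [ 38.286   55.6428 -68.1501 140.6304 102.0287  52.7647 -12.5227] [-6.7156  2.9194  5.085 ]
0.12 [ 0.4883 -0.0239  0.024 ] [-0.     -0.0001  0.0001  0.0008  0.0014  0.0043]
0.25 [ 0.5113 -0.0289  0.024 ] [-0.0062  0.0217  0.0066 -0.0253 -0.0019  0.0148]
0.375 [ 0.5334 -0.0338  0.024 ] [-0.0121  0.0426  0.0128 -0.0602 -0.0055  0.0247]
0.5 [ 0.5556 -0.0386  0.024 ] [-0.0181  0.0636  0.0191 -0.0951 -0.0094  0.0345]
0.75 [ 0.5998 -0.0483  0.024 ] [-0.0299  0.1055  0.0316 -0.1648 -0.0182  0.0537]
1 [ 0.6441 -0.058   0.024 ] [-0.0418  0.1474  0.0441 -0.2346 -0.0283  0.0724]
```

Request:
drive_tool --commands '[[[-0.0012, 0.0043, 0.0013, -0.004, 0, 0.004], [-0.0024, 0.0086, 0.0026, -0.009, -0.001, 0.006], [-0.0036, 0.013, 0.0039, -0.014, -0.001, 0.009], [-0.0049, 0.0173, 0.0052, -0.02, -0.002, 0.012], [-0.0062, 0.0217, 0.0066, -0.025, -0.002, 0.015], [-0.0074, 0.0258, 0.0078, -0.032, -0.003, 0.017], [-0.0086, 0.03, 0.009, -0.039, -0.003, 0.019], [-0.0098, 0.0342, 0.0103, -0.046, -0.004, 0.021], [-0.011, 0.0384, 0.0115, -0.053, -0.005, 0.023], [-0.0121, 0.0426, 0.0128, -0.06, -0.0055, 0.025]]]'

```text
t: 8.85
eef_pos: [0.5338, -0.0344, 0.0238]
ee_rot: [[-0.023, 0.939, 0.342], [1.0, 0.022, 0.007], [-0.001, 0.342, -0.94]]
wrist_force: [-4.8, 1.7, 1.2]
gripper_width: 0.0697
```

```bash
python3 - <<'E'
from h import *
s=manip.observe();print(s["t"],s["eef_pos"],s["joint_pos"],s["wrist_force"])
show("top",(240,130,400,240),"t3",5)
E
```

```text
8.85 [ 0.5338 -0.0344  0.0238] [ 39.4278  56.8463 -67.3601 137.3128 105.4103  53.1607 -11.8896] [-4.8013  1.731   1.2014]
```

View pics/t3.png

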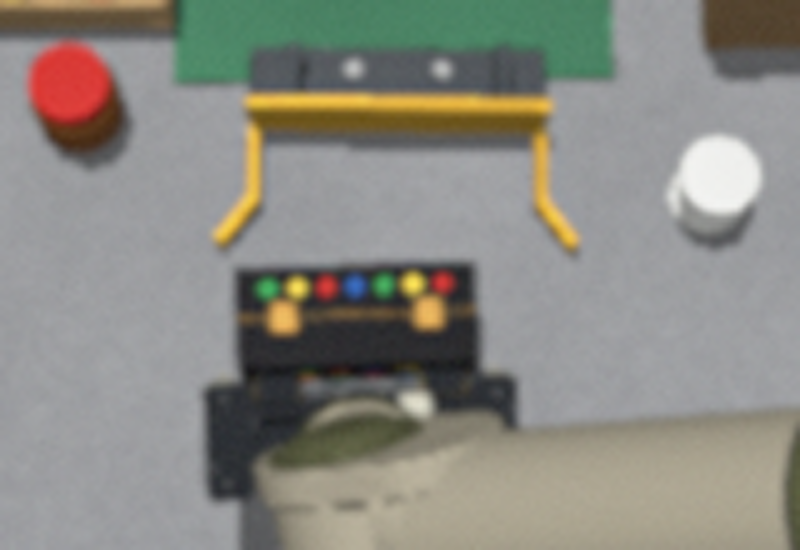

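The chest is following upright. Its far top corners are at about (236,268) and (472,264) in the crop.

```bash
python3 - <<'E'
from h import *
f=lambda L:(np.array(L,float)+.5)/5-.5+[240,130]
c=ray("top",f([(236,268),(472,264)]),.105);d=c[0]-c[1];y=np.degrees(np.arctan2(-d[0],d[1]));m=c.mean(0)
print(c,np.linalg.norm(d),y);o=m[:2]-.032*np.array([np.cos(np.radians(y)),np.sin(np.radians(y))]);print("chest",o)
s=manip.observe();t=np.array(s["eef_pos"]);print(t-np.r_[o,0])
plan([.573,-.0335],1.4,[.6841,-.0591],-1.6,[(0,20),(.3,23),(.6,26),(.8,28),(1,30),(1.05,30)])
E
```

```text
[[ 0.6029  0.0429  0.105 ]
 [ 0.6038 -0.1041  0.105 ]] 0.14695083213691018 0.35285709642595825
chest [ 0.5714 -0.0308]
[-0.0368 -0.0038  0.0239]
0 [ 0.533  -0.0345  0.024 ] [ 0.0002 -0.0014 -0.0007  0.0009  0.0018 -0.0019]
0.3 [ 0.5663 -0.0415  0.024 ] [-0.0076  0.0297  0.0107 -0.0514 -0.0039  0.0128]
0.6 [ 0.5997 -0.0486  0.024 ] [-0.0154  0.0609  0.0221 -0.1038 -0.0104  0.0272]
0.8 [ 0.6219 -0.0533  0.024 ] [-0.0206  0.0817  0.0297 -0.1387 -0.0152  0.0366]
1 [ 0.6441 -0.058   0.024 ] [-0.0258  0.1024  0.0373 -0.1736 -0.0202  0.0458]
1.05 [ 0.6497 -0.0592  0.024 ] [-0.0271  0.1076  0.0392 -0.1736 -0.0214  0.0482]
```

Request:
drive_tool --commands '[[[-0.0013, 0.005, 0.0018, -0.009, -0.001, 0.002], [-0.0026, 0.0101, 0.0036, -0.017, -0.002, 0.004], [-0.0038, 0.0152, 0.0055, -0.026, -0.002, 0.006], [-0.0051, 0.0203, 0.0074, -0.035, -0.003, 0.009], [-0.0064, 0.0253, 0.0092, -0.043, -0.004, 0.011], [-0.0077, 0.0304, 0.011, -0.052, -0.005, 0.013], [-0.009, 0.0355, 0.0129, -0.061, -0.006, 0.016], [-0.0103, 0.0406, 0.0147, -0.069, -0.006, 0.018], [-0.0115, 0.0456, 0.0166, -0.078, -0.007, 0.02], [-0.0128, 0.0507, 0.0184, -0.087, -0.008, 0.022]]]'

```text
t: 9.9
eef_pos: [0.5902, -0.0467, 0.0248]
ee_rot: [[0.003, 0.905, 0.426], [1.0, -0.002, -0.002], [-0.001, 0.426, -0.905]]
wrist_force: [-3.0, 0.2, -2.5]
gripper_width: 0.07
```

```bash
python3 - <<'E'
from h import *
s=manip.observe();print(s["t"],s["eef_pos"],s["joint_pos"],s["wrist_force"])
plan([.573,-.0335],1.4,[.6841,-.0591],-1.6,[(.5,25),(.8,28),(.9,29),(1,30),(1.05,30)])
E
```

```text
9.9 [ 0.5902 -0.0467  0.0248] [ 40.318   58.7927 -66.753  133.7831 111.2179  54.4171 -12.4895] [-2.9887  0.2244 -2.5056]
0.5 [ 0.5886 -0.0462  0.024 ] [ 0.0005 -0.0018  0.      0.0034  0.0013 -0.0003]
0.8 [ 0.6219 -0.0533  0.024 ] [-0.0065  0.0283  0.0142 -0.049  -0.0057  0.0138]
0.9 [ 0.633  -0.0556  0.024 ] [-0.0088  0.0384  0.019  -0.0664 -0.0082  0.0184]
1 [ 0.6441 -0.058   0.024 ] [-0.0111  0.0485  0.0237 -0.0839 -0.0108  0.023 ]
1.05 [ 0.6497 -0.0592  0.024 ] [-0.0123  0.0535  0.0261 -0.0839 -0.012   0.0253]
```

Request:
drive_tool --commands '[[[-0.0009, 0.0038, 0.0019, -0.007, -0.001, 0.002], [-0.0018, 0.0077, 0.0038, -0.013, -0.002, 0.004], [-0.0026, 0.0115, 0.0057, -0.02, -0.002, 0.006], [-0.0035, 0.0154, 0.0076, -0.027, -0.003, 0.007], [-0.0044, 0.0192, 0.0095, -0.033, -0.004, 0.009], [-0.0053, 0.023, 0.0114, -0.04, -0.005, 0.011], [-0.0062, 0.0269, 0.0133, -0.046, -0.006, 0.013], [-0.007, 0.0307, 0.0152, -0.053, -0.007, 0.015], [-0.0079, 0.0346, 0.0171, -0.06, -0.007, 0.017], [-0.0088, 0.0384, 0.019, -0.066, -0.008, 0.018]]]'

```text
t: 10.9
eef_pos: [0.6329, -0.0556, 0.0239]
ee_rot: [[0.022, 0.875, 0.484], [1.0, -0.019, -0.011], [0.0, 0.484, -0.875]]
wrist_force: [-2.9, 1.3, -2.3]
gripper_width: 0.0696
```

```bash
python3 - <<'E'
from h import *
s=manip.observe();print(s["t"],s["eef_pos"],s["joint_pos"],s["wrist_force"])
plan([.573,-.0335],1.4,[.6841,-.0591],-1.6,[(.9,29),(1,30),(1.05,30),(1.1,30)])
show("top",(240,130,400,240),"t4",5)
E
```

```text
10.9 [ 0.6329 -0.0556  0.0239] [ 40.6246  60.6015 -66.2396 130.8991 115.6014  55.3752 -12.995 ] [-2.8929  1.3434 -2.2823]
0.9 [ 0.633  -0.0556  0.024 ] [-0.      0.0001 -0.     -0.0006 -0.0003  0.0005]
1 [ 0.6441 -0.058   0.024 ] [-0.0021  0.0099  0.0054 -0.018  -0.0029  0.0051]
1.05 [ 0.6497 -0.0592  0.024 ] [-0.0032  0.0148  0.0081 -0.018  -0.0042  0.0074]
1.1 [ 0.6552 -0.0603  0.024 ] [-0.0042  0.0196  0.0108 -0.018  -0.0055  0.0097]
```

View pics/t4.png

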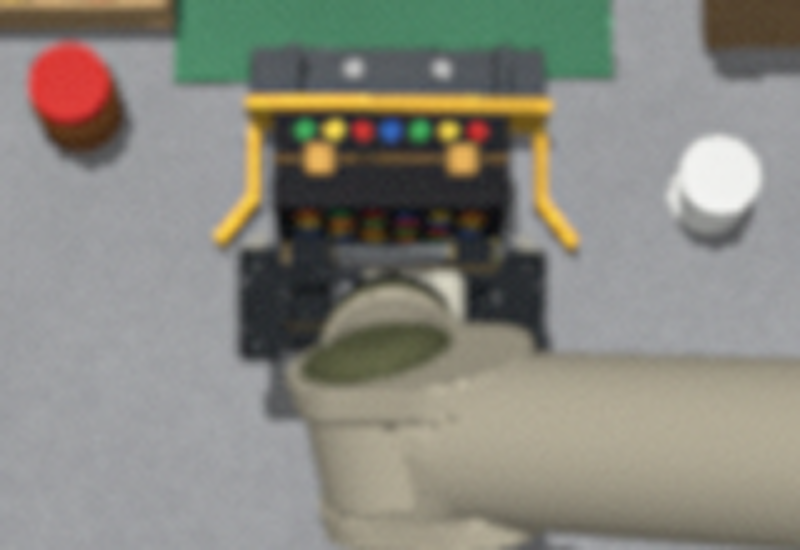

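The chest sits between the cheeks, centred to about 5 mm, with its dots at row 130 just short of the plate. I'll close the last few millimetres slowly and watch the force.

Request:
drive_tool --commands '[[[-0.0004, 0.0018, 0.001, -0.004, -0.001, 0.001], [-0.0008, 0.0036, 0.002, -0.008, -0.001, 0.002], [-0.0012, 0.0054, 0.003, -0.012, -0.002, 0.003], [-0.0016, 0.007, 0.0038, -0.015, -0.002, 0.004], [-0.0018, 0.0085, 0.0046, -0.017, -0.003, 0.005], [-0.0021, 0.0099, 0.0054, -0.018, -0.003, 0.005]]]'

```text
t: 11.55
eef_pos: [0.6439, -0.0579, 0.024]
ee_rot: [[0.028, 0.866, 0.499], [1.0, -0.024, -0.014], [-0.0, 0.5, -0.866]]
wrist_force: [-3.9, 1.1, -1.7]
gripper_width: 0.0699
```

Request:
drive_tool --commands '[[[-0.0002, 0.0009, 0.0005, 0, 0, 0], [-0.0004, 0.0017, 0.001, 0, 0, 0], [-0.0005, 0.0026, 0.0015, 0, 0, 0], [-0.0005, 0.0026, 0.0015, 0, 0, 0]]]'

```text
t: 11.95
eef_pos: [0.6471, -0.0585, 0.0241]
ee_rot: [[0.028, 0.866, 0.5], [1.0, -0.024, -0.014], [-0.0, 0.5, -0.866]]
wrist_force: [-3.4, 1.1, -2.7]
gripper_width: 0.0696
```

Request:
drive_tool --commands '[[[-0.0002, 0.0009, 0.0005, 0, 0, 0], [-0.0004, 0.0017, 0.001, 0, 0, 0], [-0.0005, 0.0026, 0.0015, 0, 0, 0], [-0.0005, 0.0026, 0.0015, 0, 0, 0]]]'

```text
t: 12.35
eef_pos: [0.648, -0.0588, 0.0233]
ee_rot: [[0.027, 0.867, 0.497], [1.0, -0.023, -0.013], [-0.0, 0.497, -0.868]]
wrist_force: [-9.2, 1.0, -0.4]
gripper_width: 0.0697
```

The tool stopped 2 mm short and the force rose, so the chest has met the plate. One more small push will seat it square.

Request:
drive_tool --commands '[[[-0.0002, 0.0009, 0.0005, 0, 0, 0], [-0.0003, 0.0017, 0.001, 0, 0, 0], [-0.0005, 0.0026, 0.0015, 0, 0, 0], [-0.0005, 0.0026, 0.0015, 0, 0, 0]]]'

```text
t: 12.75
eef_pos: [0.6485, -0.0588, 0.0231]
ee_rot: [[0.025, 0.869, 0.494], [1.0, -0.022, -0.012], [0.0, 0.494, -0.869]]
wrist_force: [-22.2, 0.5, 9.0]
gripper_width: 0.0699
```

Firmly seated: 22 N and only 0.5 mm of motion. Now I'll back straight off.

Request:
drive_tool --commands '[[[0, -0.005, -0.003, 0, 0, 0], [0, -0.012, -0.007, 0, 0, 0], [0, -0.024, -0.014, 0, 0, 0], [0, -0.04, -0.023, 0, 0, 0], [0, -0.055, -0.032, 0, 0, 0], [0, -0.07, -0.04, 0, 0, 0], [0, -0.085, -0.049, 0, 0, 0], [0, -0.1, -0.057, 0, 0, 0], [0, -0.1, -0.057, 0, 0, 0], [0, -0.1, -0.057, 0, 0, 0]]]'

```text
t: 13.75
eef_pos: [0.5391, -0.0563, 0.0239]
ee_rot: [[0.028, 0.865, 0.501], [1.0, -0.024, -0.014], [-0.0, 0.501, -0.865]]
wrist_force: [0.7, 0.1, -0.7]
gripper_width: 0.0694
```

```bash
python3 - <<'E'
from h import *
s=manip.observe();print(s["t"],s["eef_pos"],s["joint_pos"],s["wrist_force"])
show("top",(240,130,400,240),"t5",5)
show("side",(200,130,360,240),"s5",5)
E
```

```text
13.75 [ 0.5391 -0.0563  0.0239] [ 41.0875  61.3441 -68.5795 143.8283 121.8054  63.911  -25.7743] [ 0.7243  0.1077 -0.6534]
```

View pics/t5.png

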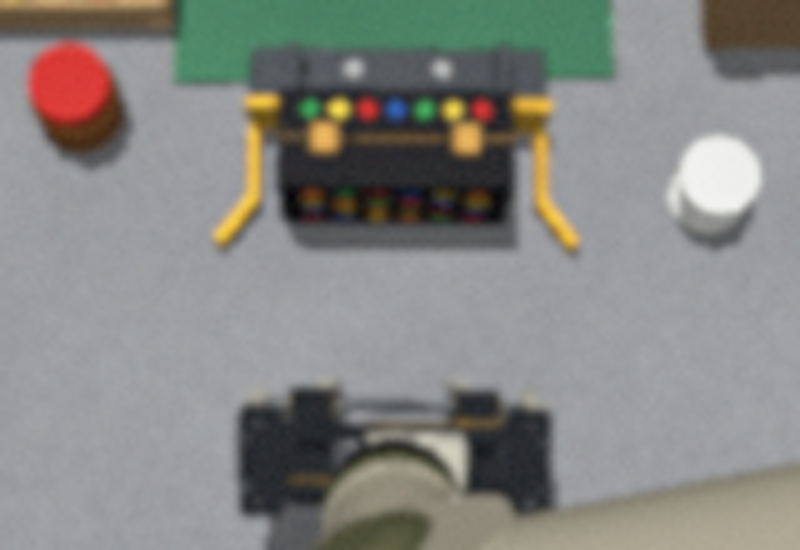

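View pics/s5.png

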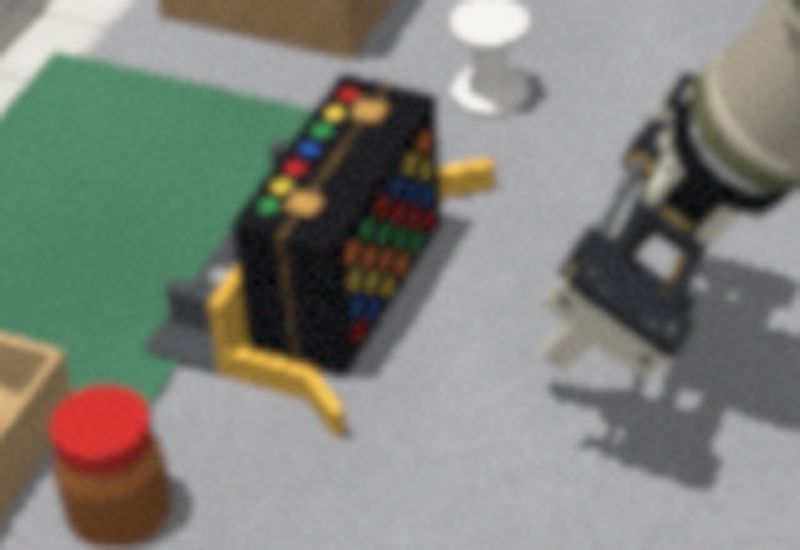

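The chest stands upright against the plate, with its far top corners near (278,94) and (512,97) in the crop. The gripper is well clear. One numeric check of the fit, and a frame difference over the bystanders.

```bash
python3 - <<'E'
from h import *
f=lambda L:(np.array(L,float)+.5)/5-.5+[240,130]
c=ray("top",f([(278,94),(512,97)]),.105);d=c[0]-c[1];y=np.degrees(np.arctan2(-d[0],d[1]));m=c.mean(0)
o=m[:2]-.032*np.array([np.cos(np.radians(y)),np.sin(np.radians(y))])
R=Ro.from_euler('z',-1.6,degrees=True).as_matrix()[:2,:2];print("len",np.linalg.norm(d),"yaw vs nest",y+1.6,"in nest",R.T@(o-[.717,-.060]))
for n in("top","side"):
    a=cv2.imread(f"pics/{n}0.png").astype(int);b=cams.grab_frame(n)[:,:,::-1].astype(int);df=cv2.medianBlur((np.abs(a-b).max(2)>40).astype(np.uint8),3)
    k,_,st,_=cv2.connectedComponentsWithStats(df);print(n,[s[:5].tolist() for s in st[1:] if s[4]>15])
s=manip.observe();print(s["t"],s["wrist_force"])
E
```

```text
len 0.14773883140674368 yaw vs nest 0.18031475381298168 in nest [-0.0359  0.0022]
top [[295, 148, 49, 32, 1400], [282, 201, 70, 74, 1929], [454, 201, 78, 80, 3260], [315, 219, 162, 158, 4342], [292, 228, 11, 4, 22], [432, 235, 21, 21, 302], [315, 279, 325, 121, 17963], [321, 355, 11, 9, 64], [284, 369, 25, 18, 180], [265, 380, 12, 14, 74], [303, 385, 16, 15, 156], [266, 390, 14, 10, 72]]
side [[301, 0, 299, 231, 24786], [585, 32, 11, 45, 227], [579, 88, 9, 21, 97], [362, 95, 5, 5, 18], [443, 95, 84, 80, 1352], [495, 127, 12, 13, 63], [506, 142, 9, 9, 52], [247, 145, 47, 61, 1935], [567, 155, 7, 8, 38], [580, 162, 10, 28, 111], [516, 165, 35, 53, 896], [559, 196, 35, 36, 324], [542, 224, 8, 7, 37], [554, 260, 6, 9, 28], [542, 270, 17, 10, 114], [522, 279, 11, 7, 40]]
13.95 [-0.6058  0.2064 -0.2455]
```

The chest is home: x -36 mm, y +2 mm, about 0.2° off square. The difference also covers the orange bobbin and glue area, (432,235) and (454,201), which could be the arm or its shadow. I'll look.

```bash
python3 - <<'E'
from h import *
b=cams.grab_frame("top")[:,:,::-1];c=cams.grab_frame("side")[:,:,::-1]
cv2.imwrite("pics/f.png",np.hstack([cv2.resize(b[180:340,340:600],None,fx=1.5,fy=1.5),cv2.resize(c[40:240,260:500],None,fx=1.5,fy=1.5)[:240]]))
for n,im in(("0",cv2.imread("pics/side0.png")),("1",c)):
    h=cv2.cvtColor(np.ascontiguousarray(im),cv2.COLOR_BGR2HSV);m=cv2.inRange(h,(5,150,150),(15,255,255));m[:80]=0;m[145:]=0;m[:,:350]=0;m[:,450:]=0
    k,_,st,ce=cv2.connectedComponentsWithStats(m);print(n,st[1:].tolist(),ce[1:])
E
```

```text
0 [[382, 80, 5, 1, 5], [361, 84, 5, 5, 21], [420, 84, 6, 3, 14], [412, 86, 5, 4, 15], [403, 89, 5, 4, 16], [394, 92, 5, 4, 14], [384, 95, 6, 3, 15], [377, 115, 15, 23, 200]] [[384.      80.    ]
 [362.8095  85.8571]
 [422.5     85.    ]
 [413.9333  87.6   ]
 [405.      90.5   ]
 [396.      93.2857]
 [386.6667  96.0667]
 [383.68   125.585 ]]
1 [[361, 84, 5, 5, 21], [420, 84, 6, 3, 14], [412, 86, 5, 4, 15]] [[362.8095  85.8571]
 [422.5     85.    ]
 [413.9333  87.6   ]]
```

View pics/f.png

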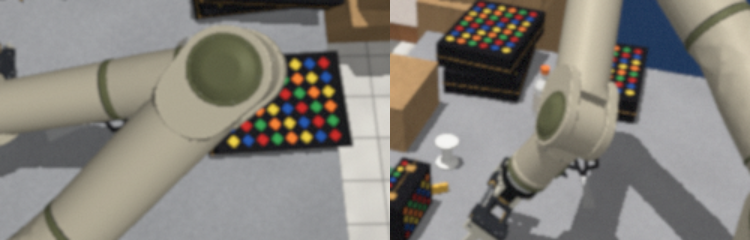

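That is the elbow hiding the bobbin from above: it is about 0.5 m up and far above a 62 mm bobbin. The glue cap's pixel position hasn't changed, and the wrist force is near zero. Handing in.

```bash
python3 -c "
from station import order
print(order.close_job())"
```

```text
the job is handed in; nothing more can be done
None
```

The chest is in the nest against the stop plate, and the job is handed in at about 14 s of the 64 s. I pushed it with two half-open fingers at about 25 mm height, tips leading, then pressed it home until the force reached 22 N and backed off about 110 mm.

**Final pose:** in the nest frame the chest sits at x ≈ -36 mm, y ≈ +2 mm and about 0.2° off square. That x is inside the -26 to -38 mm band but 4 mm off the ideal -32, which is about the error of my corner reading. The seating force and the stopped motion say it is flush. It looked upright in both views.

**Robot clear:** the wrist force was about 0 after backing off.

**Bystanders:**
- The glue cap, jar and white bobbin looked unmoved, and the frame difference showed nothing at the mug or stamp.
- The orange bobbin was hidden by the raised elbow in the last pictures, and the scissors partly so. I could not confirm either by sight; I inferred the bobbin was clear from the elbow's estimated height of about 0.5 m.

**What went wrong on the way:** my first descent ran into a joint 6 limit. I went back up, turned the tool half round and came down with the wrist flipped. The chest was not touched in this.

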